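# Set out a stitching kit on the cutting mat

### The arm

A 6-joint arm with a two-finger parallel gripper is mounted at the origin on the work surface; the furniture and walls round the work are solid. World frame = base frame: x ahead of the robot, y to its left, z up, the work surface at z = 0. Lengths are in m, angles in rad, forces in N, time in s.
With the tool pointing down it reaches from about 0.35 to 0.775 m from the base axis. Payload 5.5 kg.
Tool frame: the origin (TCP) lies at the very end of the fingers, on their centre line; the grasp point (between the pads) lies 19 mm behind it; z points along the fingers, y is the line along which they close (so a half turn about z gives the same grasp; the last joint's range is limited). The gripper opens to 85 mm and grips with 20 to 120 N. Pads are 22 mm wide; open, the fingers measure 114 mm over their backs; the gripper's body (76 mm by 85 mm) begins 54 mm behind the grasp point. The pads swing forward as they close: fully open they stand 13 mm farther back than shut.
Start: joints at [-1.467, 0.313, 0.046, 1.304, 0, 1.431], TCP at [0.139, -0.558, 0.231] pointing down, gripper open.
Joint ranges: [-2.76, 2.76], [-0.86, 1.69], [-1.03, 1.26], [-2.2, 2.34], [-1.47, 1.5], [-3.14, 3.14]. Speed limits (rad/s): [2.57, 2.57, 3.14, 3.14, 3.14, 3.14].

### API

Orientations are given as a unit quaternion [w, x, y, z].
In Python, from workcell import env gives the robot as it stands. The module is installed in compiled form; this text tells all that it offers.
- The arm moves only by the tool jog_arm, never from a script. Its arguments are lists of equal length, an entry for each row: "gripper": the opening, from 0 (shut) to 1 (fully open); "offset": the shift along the world's x, y, z in cm, a list of three; "twist": the turn about the world's z in degrees. In form: {"gripper": [gripper, ...], "offset": [[dx, dy, dz], ...], "twist": [twist, ...]}. A call has exactly 8 rows; each row is the pose to reach, as a shift and turn from the pose commanded when the call began; what a row does not reach only later rows make up. A row lasts 1/8 s, in which the tool goes at most 62.5 mm and 10.7 degrees, less where a joint would pass 70% of its speed; a pose out of reach is approached as far as the arm can. A call with a gripper value outside its range is refused whole. The fingers move at their own pace and stop on an object; "squeeze" is the grip in N (left out, the last holds). Time passes only in rows, so rows that repeat a pose let the fingers close, or fill a call up. It gives the time, the measured TCP pose, the force, the opening and the grip force at its end, in the units of the state.
- env.get_state(): the state, without advancing time (a new reading comes with each control period).
- env.read_camera(name): name is "scene" or "side" or "wrist"; returns a dict with "image" (420x560x3 uint8, red, green, blue), "z_map" (420x560 float32, m along the optical axis (not along the pixel's ray), 0 where there is no reading), "fovy" (degrees; the focal length in pixels is half the picture's height over the tangent of half this angle, whatever the lens; pixels are square), "cx", "cy" (the principal point, pixels), "distortion" ([k1, k2, p1, p2, k3] as OpenCV has them; the pictures are not rectified), "cam_to_world" (4x4, takes a point from camera to world coordinates). Camera axes: x right, y up, looking along -z (the intrinsics and any distortion apply to the point x, -y, -z); pixel columns grow to the right and rows downward; lengths in m; the calibration is good to about 2 mm. A picture is of the moment at which its call begins.
- env.hand_in(): hands the job in; it is judged then, once.
The state is a dict: "clock": time; "joint_pos": joint angles; "qvel": joint speeds; "tau": joint torques, N m; "tcp_pos": TCP position; "orientation": TCP orientation; "wrist_force": force on the tool from outside, world axes, zero at the start; "ft_torque": the same for the moment, N m; "finger_gap": finger opening in m; "grip_force": force on a finger pad.
Only numpy, scipy, OpenCV 4.12 (cv2) and the standard library are available. Lean on these libraries where they do the work, as an engineer would, in place of code of your own. Each camera call takes 0.05 s, during which the arm holds its last target. There are 200 camera calls.

### The job

Set out the stitching kit from the tool tray on the green cutting mat, left and right as seen from the robot and square to the mat: the green rivet tin straight to the left of the blue fittings box and the black thread spool straight to the left of the tape measure, each with a gap of about 2 cm, the brown thread spool midway between the box and the tape measure, and the beeswax lying flat on the middle of the tin. Stand the tin and spools upright, and leave the cream spool where it is in the tray.

Things in the scene. Friction and masses are not known exactly. Their poses are not given: they have to be found in the camera images.
- mat_mid (a point): green cutting mat with a pale 20 mm grid, 280 x 210 mm, 3 mm thick, fixed on the bench left of the machine. This point lies on its top surface, 45 mm to the right of its middle, half-way between the places where the box and the tape measure stand (their centres are about 170 mm apart, one ahead of this point and one behind it, swapped at random). Own x points away from the robot along the mat's long side, y to the left, z up
- strap_splitter: teal splitting machine, fixed between the mat and the tool tray: body 250 mm high, star knob at the front end 300 mm; the black flywheel at its back end, about 230 mm beyond the origin, is 340 mm high and 300 mm across. Origin: the middle of its foot on the bench. Carry things over it in front of the flywheel, or well above
- box_c (a point): blue steel fittings box, shut, fixed on the mat: 74 mm along x (a small lip sticks out 5 mm more to -x), 109 mm along y, 41 mm high. Origin at its centre half-way up; own x away from the robot, y to the left, z up, square to the mat
- tape_c (a point): black tape measure with a yellow disc lying flat, fixed on the mat: case 58 mm along x, 62 mm along y, 28 mm high; its blade tab sticks out 12 mm more to -y. Origin at the case's centre half-way up; own x away from the robot, y to the left, z up, square to the mat
- tin_c (a point): round green rivet tin, shut, 65 mm across, 30 mm high, 0.12 kg, loose. Origin at its centre half-way up; z up. Starts standing in the tray right of the machine
- wax_c (a point): yellow-brown block of beeswax, 32 mm (own x) by 44 mm (own y), 18 mm high, 0.05 kg, loose. Origin at its centre half-way up; z up. Starts lying flat in the tray right of the machine
- brown_spool_c (a point): brown thread spool, 39 mm across, 55 mm high, 0.06 kg, loose, axis upright, wooden flange on each end with a round label of the thread's colour on top, a loose thread tail at the foot at one side (look only). Origin: centre of the solid winding, half-way up; own z is up. Starts standing in the tray right of the machine
- black_spool_c (a point): black thread spool, 43 mm across, 62 mm high, 0.06 kg, loose, axis upright, wooden flange on each end with a round label of the thread's colour on top, a loose thread tail at the foot at one side (look only). Origin: centre of the solid winding, half-way up; own z is up. Starts standing in the tray right of the machine
- cream_spool_c (a point): cream thread spool, 35 mm across, 45 mm high, loose, axis upright, wooden flange on each end with a round label of the thread's colour on top, a loose thread tail at the foot at one side (look only). Origin: centre of the solid winding, half-way up; own z is up. Starts standing in the tray right of the machine. Not part of the kit: it stays there
There are look-alikes about, which are no part of the job. Of the things that look like the part that bears wax_c, take the one that is farthest to the robot's right at the start.

How it is judged:
At the end, for the whole second after the job is handed in: On the mat, upright: tin left of box and black spool left of tape measure (gap 8 to 34 mm, at most 18 mm off straight beside); brown spool within 18 mm each way of the midpoint of box and tape; wax flat on the tin, at most 14 mm off centre; cream spool moved under 15 mm; all at rest (y of tin_c in the frame of box_c between 0.095 and 0.121 m and x of tin_c in the frame of box_c between -0.018 and 0.018 m and height (world z) of tin_c between 0.013 and 0.022 m and angle between each of tin_c, wax_c, brown_spool_c, black_spool_c's own z axis and vertical below 0.1 rad and z of wax_c in the frame of tin_c between 0.02 and 0.028 m and horizontal distance between wax_c and tin_c below 0.014 m and x of brown_spool_c in the frame of mat_mid between -0.018 and 0.018 m and y of brown_spool_c in the frame of mat_mid between -0.018 and 0.018 m and height (world z) of brown_spool_c between 0.025 and 0.034 m and y of black_spool_c in the frame of tape_c between 0.06 and 0.087 m and x of black_spool_c in the frame of tape_c between -0.018 and 0.018 m and height (world z) of black_spool_c between 0.028 and 0.038 m and distance of cream_spool_c from where it was at the start of the episode below 0.015 m and linear speed of each of tin, wax, brown_spool, black_spool below 0.02 m/s); the robot touches nothing.
It fails at once if the cream spool was knocked over or moved from its place (distance of cream_spool_c from where it was at the start of the episode above 0.015 m or angle between cream_spool_c's own z axis and vertical above 0.3 rad).
It also fails if it takes over 144 s, if anything falls off the work surface, if the arm or the gripper's body presses on something with over 40 N, if the wrist force passes 120 N, or if a joint passes its speed limit or range.

## Working session

There is one attempt and no reset: what is moved stays moved. The work goes in short steps, Python scripts to look and compute and a tool call to move; the robot and the scene stay as the last step left them, time stands still between calls to the robot, and variables do not carry over. Pictures are saved under pics/ and viewed, at most 14 in all, crops included, and the job is handed in when it is done.

Besides the shell and the picture viewer there is one more tool, called after "Emit:" in YAML: its name, and indented under it one key for each argument. jog_arm: Moves the arm, as the interface text tells. Its arguments: {"type":"object","properties":{"gripper":{"type":"array"},"offset":{"type":"array"},"twist":{"type":"array"},"squeeze":{"type":"number"}},"required":["gripper","offset","twist"]}

```bash
mkdir -p pics
cat > h.py <<'E'
import numpy as np, cv2
from workcell import env
def K(c):
    f=c["image"].shape[0]/2/np.tan(np.radians(c["fovy"])/2)
    return np.array([[f,0,c["cx"]],[0,f,c["cy"]],[0,0,1.]])
def rays(c,uv):
    p=cv2.undistortPoints(np.array(uv,float).reshape(-1,1,2),K(c),np.array(c["distortion"],float)).reshape(-1,2)
    return np.c_[p[:,0],-p[:,1],-np.ones(len(p))]
def plane(c,uv,z):
    T=np.array(c["cam_to_world"]);d=rays(c,uv)@T[:3,:3].T;o=T[:3,3]
    return o+d*((z-o[2])/d[:,2])[:,None]
def cloud(c):
    h,w=c["z_map"].shape;u,v=np.meshgrid(np.arange(w),np.arange(h))
    r=rays(c,np.c_[u.ravel(),v.ravel()])*c["z_map"].reshape(-1,1)
    T=np.array(c["cam_to_world"]);P=r@T[:3,:3].T+T[:3,3]
    P[c["z_map"].ravel()==0]=np.nan
    return P.reshape(h,w,3)
def save(n,im): cv2.imwrite("pics/"+n+".png",cv2.cvtColor(im,cv2.COLOR_RGB2BGR))
E
python3 - <<'E'
from h import *
import pickle
for n in ["scene","side","wrist"]:
    c=env.read_camera(n);pickle.dump(c,open(n+".pkl","wb"));save(n+"0",c["image"])
    print(n,c["fovy"],c["distortion"],np.round(c["cam_to_world"],3).tolist(),(c["z_map"]>0).mean())
print(env.get_state())
E
```

```text
scene 51.44600534369484 [0.01294629 0.         0.         0.         0.        ] [[-0.439, 0.611, -0.659, -0.259], [-0.899, -0.306, 0.315, 0.155], [-0.009, 0.73, 0.683, 0.8], [0.0, 0.0, 0.0, 1.0]] 0.9961224489795918
side 55.88759529655052 [0.04071308 0.         0.         0.         0.        ] [[0.254, 0.62, -0.742, -0.264], [-0.967, 0.156, -0.2, -0.35], [-0.008, 0.769, 0.639, 0.685], [0.0, 0.0, 0.0, 1.0]] 0.9959481292517007
wrist 58.648017312330865 [0.01875315 0.         0.         0.         0.        ] [[0.242, 0.918, 0.313, 0.22], [-0.97, 0.229, 0.078, -0.537], [-0.0, -0.322, 0.947, 0.372], [0.0, 0.0, 0.0, 1.0]] 0.9962542517006803
{'clock': 0.15, 'joint_pos': array([-1.46661530e+00,  3.13834729e-01,  4.52475516e-02,  1.30361323e+00,
       -3.05513871e-05,  1.43120202e+00]), 'qvel': array([ 8.27629520e-04, -1.97310315e-03,  4.42847890e-03,  9.96172830e-04,
       -1.24863404e-05, -5.60436461e-04]), 'tau': array([ 1.69008799e-03, -4.81064093e+01,  2.98816770e+01,  1.39373369e-02,
       -1.71965603e-04, -1.51190147e-05]), 'tcp_pos': array([ 0.13873096, -0.55761564,  0.23061295]), 'orientation': array([-7.02198480e-04,  9.92580644e-01,  1.21586066e-01, -2.84321216e-06]), 'wrist_force': array([ 0.14783772, -0.26176868,  0.26532285]), 'ft_torque': array([ 0.03644985, -0.01841485,  0.00660264]), 'grip_force': 0.0, 'finger_gap': 0.08528916814479523}
```

View pics/scene0.png

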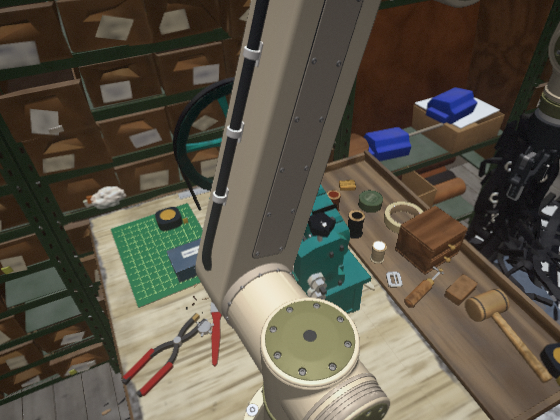

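View pics/wrist0.png

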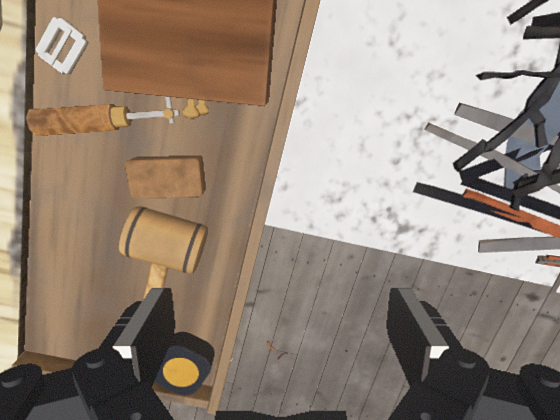

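View pics/side0.png

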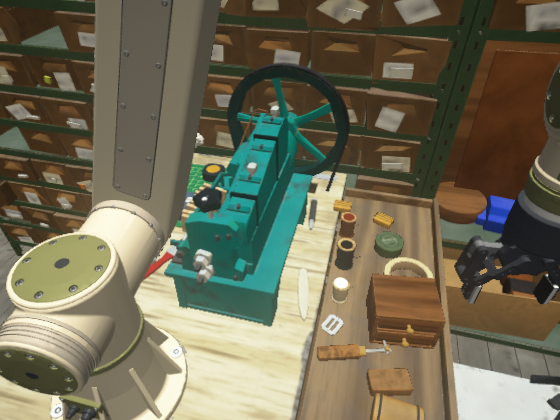

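The scene view shows the mat with the tape measure at (168,216), the farther of the two, and the box at (187,262). The side view shows the brown spool at (347,222), black spool (345,252), cream spool (340,289), tin (389,244), and yellow blocks at (342,205) and (384,219). There is also a larger brown block at (390,381).

Run:
```python
from h import *
import pickle
c=pickle.load(open("side.pkl","rb"));P=cloud(c)
for n,uv in dict(waxL=(342,205),waxR=(384,219),block=(390,378),tin=(389,241),brown=(348,215),black=(345,242),cream=(341,281),tray=(355,300),wood=(405,300)).items():
    print(n,np.round(P[uv[1],uv[0]],3))
im=c["image"];cr=cv2.resize(im[190:310,310:460],None,fx=5,fy=5,interpolation=cv2.INTER_CUBIC);save("crop1",cr)
hsv=cv2.cvtColor(im,cv2.COLOR_RGB2HSV)
for n,(u0,v0,u1,v1) in dict(waxL=(325,195,360,215),waxR=(368,208,400,230),block=(360,360,420,400)).items():
    sub=P[v0:v1,u0:u1];z=sub[...,2];zt=np.nanmedian(P[v0+8:v0+12,(u0+u1)//2-3:(u0+u1)//2+3,2])
    m=(hsv[v0:v1,u0:u1,1]>150)&(hsv[v0:v1,u0:u1,2]>100)
    v,u=np.nonzero(m);q=sub[v,u];q=q[q[:,2]>np.nanmax(q[:,2])-0.006]
    r=cv2.minAreaRect((q[:,:2]*1000).astype(np.float32));print(n,len(q),np.round(np.nanmax(q[:,2]),3),r, hsv[(v0+v1)//2,(u0+u1)//2])
c=pickle.load(open("scene.pkl","rb"));P=cloud(c)
for n,uv in dict(tape=(168,214),boxtop=(190,257),mat=(140,270),matc1=(112,232),matc2=(136,303),matc3=(183,204)).items(): print(n,np.round(P[uv[1],uv[0]],3))
```

```text
waxL [ 0.565 -0.312  0.018]
waxR [ 0.532 -0.422  0.021]
block [ 0.111 -0.449  0.027]
tin [ 0.442 -0.435  0.032]
brown [ 0.484 -0.333  0.055]
black [ 0.381 -0.337  0.063]
cream [ 0.282 -0.343  0.048]
tray [ 0.279 -0.377  0.   ]
wood [ 0.232 -0.461  0.088]
waxL 7 0.058 ((486.2628479003906, -332.7618103027344), (3.3230397701263428, 14.505934715270996), 7.732323169708252) [ 20 160 196]
waxR 122 0.023 ((538.1633911132812, -420.4285888671875), (42.89711380004883, 30.257078170776367), 68.5796890258789) [ 20 169 195]Traceback (most recent call last):
  File "<stdin>", line 11, in <module>
    res = np.fmax.reduce(a, axis=axis, out=out, **kwargs)
ValueError: zero-size array to reduction operation fmax which has no identity
```

View pics/crop1.png

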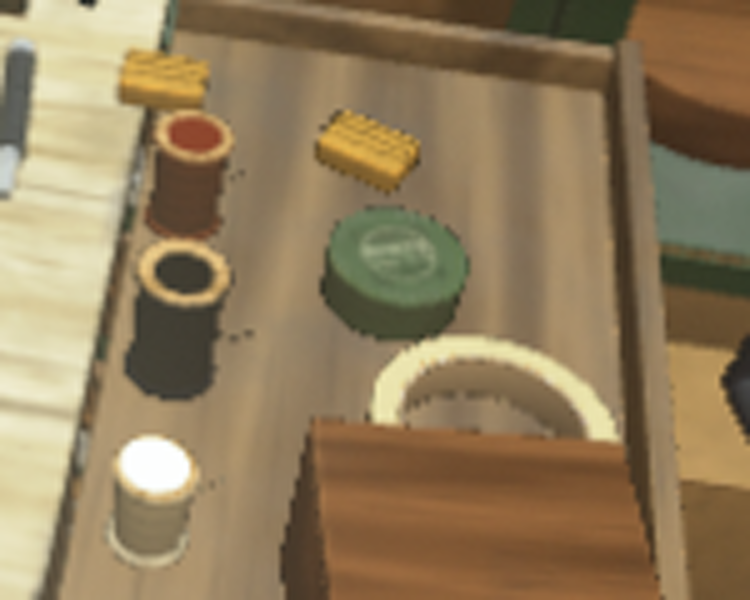

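Two yellow beeswax blocks look alike, at (342,205) and (384,219) in the side view. The crop confirms that (384,219), with y≈-0.42, is the farthest right and measures 43x30 mm, so that is the wax. The brown block at (390,381) has another colour and shape. Next I measure the mat, the box and the tape.

Run:
```python
from h import *
import pickle
c=pickle.load(open("scene.pkl","rb"));P=cloud(c);im=c["image"];hsv=cv2.cvtColor(im,cv2.COLOR_RGB2HSV)
R=np.zeros(im.shape[:2],bool);R[195:310,95:215]=1
z=P[...,2]
def rect(m,n):
    q=P[m];q=q[~np.isnan(q[:,0])];r=cv2.minAreaRect((q[:,:2]*1000).astype(np.float32));print(n,len(q),np.round(np.median(q,0),3),r,np.round([q[:,:2].min(0),q[:,:2].max(0)],3).tolist())
green=R&(hsv[...,0]>50)&(hsv[...,0]<85)&(hsv[...,1]>90)&(z<0.012)&(z>-.01); rect(green,"mat")
rect(R&(z>0.036)&(z<0.055)&(P[...,0]<.55),"box top")
rect(R&(z>0.022)&(z<0.04)&(P[...,0]>.45),"tape top")
yel=R&(hsv[...,0]>12)&(hsv[...,0]<28)&(hsv[...,1]>170)&(z>.02); rect(yel,"disc")
cr=cv2.resize(im[190:310,90:240],None,fx=5,fy=5,interpolation=cv2.INTER_CUBIC);save("crop2",cr)
c=pickle.load(open("side.pkl","rb"));P=cloud(c);z=P[...,2]
# splitter extents
m=(z>0.03)&(P[...,1]>-.33)&(P[...,1]<0.12)&(P[...,0]>.25)&(P[...,0]<.9)
for lo,hi in((.03,.1),(.1,.2),(.2,.26),(.26,.36)):
    q=P[m&(z>lo)&(z<hi)];print(lo,len(q),np.round([np.percentile(q,2,0),np.percentile(q,98,0)],2).tolist())
```

```text
mat 4099 [0.542 0.147 0.002] ((535.0712890625, 109.21681213378906), (282.5072326660156, 207.4205322265625), 2.4237024784088135) [[0.39, 0.007], [0.679, 0.218]]
box top 732 [0.453 0.08  0.043] ((450.7615051269531, 69.50729370117188), (79.762451171875, 83.1803207397461), 1.6193794012069702) [[0.41, 0.029], [0.491, 0.112]]
tape top 508 [0.625 0.081 0.03 ] ((626.9683837890625, 85.49249267578125), (330.028564453125, 186.93502807617188), 24.383020401000977) [[0.458, -0.012], [0.759, 0.238]]
  return _methods._mean(a, axis=axis, dtype=dtype,
  ret = um.true_divide(
Traceback (most recent call last):
ValueError: zero-size array to reduction operation minimum which has no identity
```

Run:
```python
from h import *
import pickle
for cam in("side","scene"):
    c=pickle.load(open(cam+".pkl","rb"));P=cloud(c);z=P[...,2];hsv=cv2.cvtColor(c["image"],cv2.COLOR_RGB2HSV)
    m=(hsv[...,0]>80)&(hsv[...,0]<100)&(hsv[...,1]>120)&(P[...,1]>-.33)&(P[...,1]<0.2)&(P[...,0]>.2)&(P[...,0]<1)
    for lo,hi in((.0,.05),(.05,.1),(.1,.2),(.2,.26),(.26,.36)):
        q=P[m&(z>lo)&(z<hi)]
        if len(q)>5: print(cam,lo,len(q),np.round([np.percentile(q,2,0),np.percentile(q,98,0)],2).tolist())
    # anything high in the work zone
    m=(z>.1)&(z<.5)&(P[...,1]>-.5)&(P[...,1]<.25)&(P[...,0]>.2)&(P[...,0]<.72)
    if cam=="side":
        H=np.zeros((11,16))
        for x,y,zz in P[m]:
            i=int((x-.2)/.05);j=int((y+.5)/.05)
            if i<11 and j<16:H[i,j]=max(H[i,j],zz)
        print(np.round(H,2))
s=pickle.load(open("side.pkl","rb"));P=cloud(s);z=P[...,2];hsv=cv2.cvtColor(s["image"],cv2.COLOR_RGB2HSV)
def box(n,u0,v0,u1,v1,f):
    m=np.zeros(z.shape,bool);m[v0:v1,u0:u1]=1;m&=f
    q=P[m];(cx,cy),r=cv2.minEnclosingCircle((q[:,:2]*1000).astype(np.float32));print(n,len(q),np.round((cx,cy,r),1),"z",np.round(np.median(q[:,2]),4))
box("tin",370,228,410,262,(z>.026)&(z<.036)&(hsv[...,0]>40)&(hsv[...,0]<90))
box("brown",335,208,360,240,(z>.050)&(z<.062))
box("black",333,234,360,270,(z>.057)&(z<.068))
box("cream",328,272,355,305,(z>.041)&(z<.051))
```

```text
side 0.0 9 [[0.48, -0.22, 0.01], [0.48, -0.22, 0.03]]
side 0.05 21 [[0.63, -0.24, 0.05], [0.71, -0.16, 0.1]]
side 0.1 4076 [[0.2, -0.23, 0.12], [0.64, -0.03, 0.2]]
side 0.2 2376 [[0.2, -0.24, 0.2], [0.65, -0.04, 0.26]]
side 0.26 2927 [[0.21, -0.18, 0.26], [0.64, -0.12, 0.32]]
[[0.   0.   0.   0.   0.   0.12 0.27 0.5  0.42 0.26 0.   0.   0.   0.
  0.   0.  ]
 [0.   0.   0.   0.   0.   0.12 0.3  0.5  0.4  0.18 0.   0.   0.   0.
  0.   0.  ]
 [0.   0.   0.   0.   0.   0.12 0.3  0.3  0.2  0.18 0.   0.   0.   0.
  0.   0.  ]
 [0.   0.   0.   0.   0.   0.12 0.31 0.31 0.24 0.18 0.   0.   0.   0.
  0.   0.  ]
 [0.   0.   0.   0.   0.   0.12 0.33 0.32 0.26 0.12 0.   0.   0.   0.
  0.   0.  ]
 [0.   0.   0.   0.   0.   0.12 0.33 0.32 0.29 0.12 0.   0.   0.   0.
  0.   0.  ]
 [0.   0.   0.   0.   0.   0.12 0.23 0.   0.23 0.12 0.   0.   0.   0.
  0.   0.  ]
 [0.   0.   0.   0.   0.   0.   0.   0.   0.   0.   0.   0.   0.   0.
  0.   0.  ]
 [0.   0.   0.   0.21 0.3  0.34 0.35 0.35 0.34 0.32 0.27 0.   0.   0.
  0.   0.  ]
 [0.   0.   0.   0.48 0.48 0.48 0.47 0.35 0.34 0.32 0.   0.   0.   0.
  0.   0.  ]
 [0.   0.   0.   0.48 0.48 0.47 0.47 0.   0.   0.   0.   0.   0.   0.
  0.   0.  ]]
scene 0.1 385 [[0.2, -0.23, 0.12], [0.76, -0.01, 0.2]]
scene 0.2 163 [[0.2, -0.18, 0.2], [0.65, 0.01, 0.26]]
scene 0.26 622 [[0.21, -0.18, 0.26], [0.64, -0.03, 0.33]]
tin 362 [ 445.5 -436.3   31.5] z 0.0305
brown 147 [ 445.3 -339.8   52. ] z 0.0566
black 225 [ 375.8 -341.3   22.5] z 0.0638
cream 189 [ 277.9 -344.1   18.2] z 0.0467
```

Emit:
jog_arm:
  gripper: [1,1,1,1,1,1,1,1]
  offset:
    - [4,2,2]
    - [8,4,4]
    - [12,7,4]
    - [16,10,4]
    - [20,13,4]
    - [24,16,4]
    - [28,17,4]
    - [29,17,4]
  twist: [10,20,30,40,50,60,70,76]

```text
clock: 1.15
tcp_pos: [0.4309, -0.3865, 0.2709]
orientation: [-0.0, 0.705, 0.71, 0.0]
wrist_force: [-0.4, 0.6, -0.1]
finger_gap: 0.0856
grip_force: 0.0
```

```bash
cat > look.py <<'E'
import sys,pickle
from h import *
c=env.read_camera("wrist");pickle.dump(c,open("w.pkl","wb"));save(sys.argv[1],c["image"])
s=env.get_state();print(np.round(s["tcp_pos"],4),np.round(s["joint_pos"],2),"t",s["clock"],"yaw",round(np.degrees(2*np.arctan2(s["orientation"][2],s["orientation"][1])),2))
P=cloud(c)
E
python3 look.py w1
```

```text
[ 0.4311 -0.387   0.2707] [-0.87  0.32  0.14  1.4   0.    0.69] t 1.2 yaw 90.52
```

View pics/w1.png

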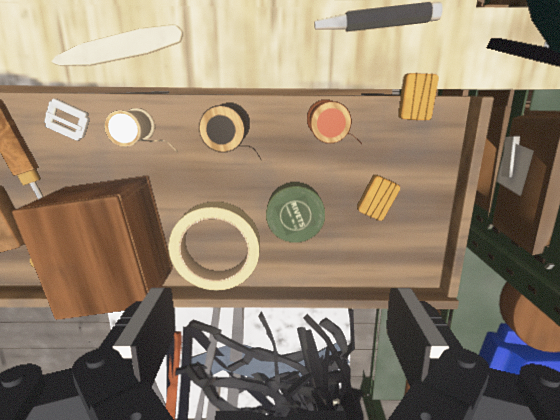

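The wrist view (right = +x, up = +y) shows the tin at (295,212), with the cream ring just to its left at (215,245). The wax at (380,198) is tilted, and the other yellow block is at (418,97). The spools are cream (128,127), black (224,128) and brown (330,121).

```bash
cat > meas.py <<'E'
from h import *
import pickle
c=pickle.load(open("w.pkl","rb"));P=cloud(c);z=P[...,2];hsv=cv2.cvtColor(c["image"],cv2.COLOR_RGB2HSV)
def top(n,u,v,r,zt,f=True):
    m=np.zeros(z.shape,bool);m[v-r:v+r,u-r:u+r]=1;m&=(abs(z-zt)<.006)&f
    k=cv2.connectedComponentsWithStats(m.astype(np.uint8));i=1+np.argmax(k[2][1:,4]);vv,uu=np.nonzero(k[1]==i)
    q=plane(c,np.c_[uu,vv],zt)[:,:2]*1000;q=q.astype(np.float32)
    (a,b),rr=cv2.minEnclosingCircle(q);print(n,len(q),"circ",np.round((a,b,rr),1),"rect",np.round(cv2.minAreaRect(q)[0],1),np.round(cv2.minAreaRect(q)[1],1),round(cv2.minAreaRect(q)[2],1),"z",round(float(np.nanmedian(z[vv,uu])),4))
E
python3 - <<'E'
from meas import *
top("tin",295,212,40,.031);top("wax",380,198,28,.019);top("waxL",418,97,32,.019)
top("black",224,128,32,.063);top("brown",330,121,32,.056);top("cream",128,127,32,.046)
s=env.get_state();t=s["tcp_pos"]
m=np.zeros(z.shape,bool);m[280:420]=1
q=P[m&(z>t[2]-.05)];print("tips zmin rel",np.round(np.percentile(q[:,2]-t[2],[0,1,5,50]),4))
for lo in np.arange(-.02,.03,.005):
    w=q[(q[:,2]-t[2]>lo)&(q[:,2]-t[2]<lo+.005)]
    if len(w): print(round(lo,3),len(w),np.round([w.min(0)-t,w.max(0)-t],3).tolist())
E
```

```text
tin 2633 circ [ 447.6 -434.2   32.5] rect [ 447.6 -434.4] [63.  62.8] 0.4 z 0.0283
wax 1141 circ [ 539.3 -418.4   25.8] rect [ 539.2 -419. ] [46.7 32.1] 67.1 z 0.0174
waxL 1496 circ [ 569.4 -312.3   25.7] rect [ 569.3 -312.2] [45.  32.9] 88.4 z 0.0172
black 1716 circ [ 377.2 -339.8   21.2] rect [ 377.  -339.8] [41.5 41.2] 0.5 z 0.0613
brown 1378 circ [ 477.4 -333.8   19.2] rect [ 477.4 -333.8] [38.2 37. ] 0.4 z 0.0545
cream 1043 circ [ 279.7 -342.6   17.3] rect [ 279.5 -342.5] [33.8 33.7] 63.2 z 0.0442
tips zmin rel [0.0124 0.0163 0.0233 0.0633]
0.01 160 [[-0.043, -0.009, 0.012], [0.043, 0.011, 0.015]]
0.015 622 [[-0.055, -0.011, 0.015], [0.054, 0.013, 0.02]]
0.02 901 [[-0.057, -0.011, 0.02], [0.056, 0.013, 0.025]]
0.025 1065 [[-0.057, -0.011, 0.025], [0.056, 0.014, 0.03]]
```

Emit:
jog_arm:
  gripper: [1,1,1,1,1,1,1,1]
  offset:
    - [1.6,-4.8,-1]
    - [1.6,-4.8,-4]
    - [1.6,-4.8,-8]
    - [1.6,-4.8,-12]
    - [1.6,-4.8,-16]
    - [1.6,-4.8,-20]
    - [1.6,-4.8,-21.5]
    - [1.6,-4.8,-21.5]
  twist: [-10,-20,-30,-40,-50,-60,-60,-60]

```text
clock: 2.2
tcp_pos: [0.4441, -0.4356, 0.0556]
orientation: [-0.001, 0.966, 0.259, -0.0]
wrist_force: [0.5, -0.4, 0.5]
finger_gap: 0.0854
grip_force: 0.0
```

Emit:
jog_arm:
  gripper: [1,1,1,1,0.3,0.3,0.3,0.3]
  offset:
    - [0,0,-3]
    - [0,0,-5]
    - [0,0,-5.9]
    - [0,0,-5.9]
    - [0,0,-5.9]
    - [0,0,-5.9]
    - [0,0,-5.9]
    - [0,0,-5.9]
  twist: [0,0,0,0,0,0,0,0]
  squeeze: 40

```text
clock: 3.2
tcp_pos: [0.4457, -0.4371, -0.001]
orientation: [0.001, 0.966, 0.259, 0.001]
wrist_force: [-0.1, 0.7, 6.4]
finger_gap: 0.0622
grip_force: 44.4
```

Emit:
jog_arm:
  gripper: [0.3,0.3,0.3,0.3,0.3,0.3,0.3,0.3]
  offset:
    - [0,0,3]
    - [0,0,9]
    - [0,0,15]
    - [0,0,21]
    - [-0.5,1,27]
    - [-1,3,33]
    - [-1.5,6,38]
    - [-2,11,40.5]
  twist: [0,0,10,20,30,40,50,62]

```text
clock: 4.2
tcp_pos: [0.4249, -0.3263, 0.405]
orientation: [0.002, 0.701, 0.713, -0.0]
wrist_force: [0.2, -0.2, -2.1]
finger_gap: 0.0619
grip_force: 44.4
```

Emit:
jog_arm:
  gripper: [0.3,0.3,0.3,0.3,0.3,0.3,0.3,0.3]
  offset:
    - [0,6,0]
    - [0,12,0]
    - [0,18,0]
    - [0,24,0]
    - [0,30,0]
    - [0.5,36,0]
    - [1,42,0]
    - [1.5,48,0]
  twist: [0,0,0,0,0,0,0,0]

```text
clock: 5.2
tcp_pos: [0.4393, 0.1559, 0.4025]
orientation: [0.0, 0.703, 0.712, 0.0]
wrist_force: [0.7, -1.5, -1.3]
finger_gap: 0.062
grip_force: 44.4
```

```bash
python3 look.py w2
```

```text
[0.439  0.1624 0.402 ] [0.18 0.11 0.21 1.67 0.   1.73] t 5.25 yaw 91.08
```

View pics/w2.png

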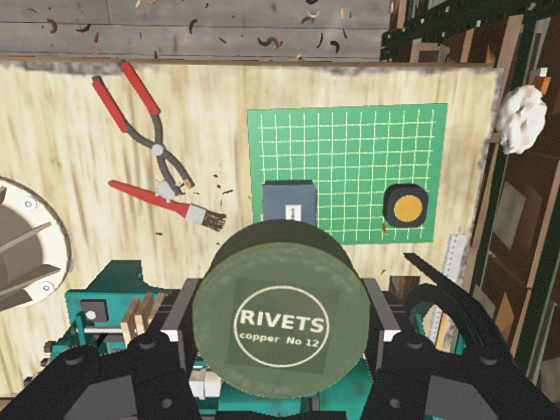

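The view shows the mat spanning (248,110), (447,104) and (433,243), the box at (290,200), and the tape at (406,206). The tin is held centrally in the fingers.

Run:
```python
from meas import *
def rect(n,m,zt):
    k=cv2.connectedComponentsWithStats(m.astype(np.uint8));i=1+np.argmax(k[2][1:,4]);vv,uu=np.nonzero(k[1]==i)
    q=(plane(c,np.c_[uu,vv],zt)*1000)[:,:2].astype(np.float32);r=cv2.minAreaRect(q)
    print(n,len(q),np.round(r[0],1),np.round(r[1],1),round(r[2],2),"min",q.min(0),"max",q.max(0),"z",np.nanmedian(z[vv,uu]));return q
R=np.zeros(z.shape,bool);R[90:250,235:460]=1
g=R&(hsv[...,0]>50)&(hsv[...,0]<85)&(hsv[...,1]>90)
n,lab,st,_=cv2.connectedComponentsWithStats(cv2.morphologyEx(g.astype(np.uint8),cv2.MORPH_CLOSE,np.ones((5,5))))
g2=lab==1+np.argmax(st[1:,4])
# far-left edge (row-wise top) and right edge line fits
us=np.arange(255,440);top_=[np.nonzero(g2[:,u])[0].min() for u in us];q=plane(c,np.c_[us,top_],.003)[:,:2]
a=np.polyfit(q[:,0],q[:,1],1);print("left edge: yaw",np.degrees(np.arctan(a[0])),"y at x=.535",np.polyval(a,.535), "x ends",plane(c,[[248,110],[447,104],[433,243]],.003)[:,:2])
rect("box",R&(abs(z-.044)<.006)&(np.arange(560)[None]<340),.044)
rect("tape",R&(abs(z-.031)<.006)&(np.arange(560)[None]>370),.031)
rect("disc",R&(hsv[...,0]>10)&(hsv[...,0]<30)&(hsv[...,1]>150)&(z>.02)&(np.arange(560)[None]>370),.031)
```

```text
left edge: yaw 2.6845381201465353 y at x=.535 0.21249379446005914 x ends [[0.39439144 0.20710003]
 [0.67022515 0.21831633]
 [0.6817711  0.00924191]]
box 1974 [453.9  81.3] [76.6 61.8] 0.74 min [415.417    50.83924] max [492.57315  112.569496] z 0.04342492294974404
tape 1563 [623.1  76.3] [58.3 63.7] 1.11 min [593.6842    44.347332] max [652.43835 108.1779 ] z 0.031009693106421987
disc 548 [625.1  75.1] [38.1 37.6] 51.35 min [605.19586   55.426144] max [644.192    93.47129] z 0.031754830045052196
```

Emit:
jog_arm:
  gripper: [0.3,0.3,0.3,0.3,0.3,0.3,0.3,0.3]
  offset:
    - [0.5,0.5,-3]
    - [1,1.1,-9]
    - [1,1.1,-15]
    - [1,1.1,-21]
    - [1,1.1,-27]
    - [1,1.1,-31]
    - [1,1.1,-34]
    - [1,1.1,-35]
  twist: [0,0,0,0,0,0,0,0]

```text
clock: 6.25
tcp_pos: [0.448, 0.1646, 0.0506]
orientation: [-0.001, 0.703, 0.712, -0.002]
wrist_force: [0.4, 0.1, -1.1]
finger_gap: 0.0623
grip_force: 44.3
```

Emit:
jog_arm:
  gripper: [0.3,0.3,0.3,0.3,0.3,0.3,0.75,1]
  offset:
    - [0,0,-1.5]
    - [0,0,-3]
    - [0,0,-4]
    - [0,0,-4.6]
    - [0,0,-4.9]
    - [0,0,-4.9]
    - [0,0,-4.9]
    - [0,0,-4.9]
  twist: [0,0,0,0,0,0,0,0]

```text
clock: 7.25
tcp_pos: [0.4503, 0.1651, 0.0038]
orientation: [0.0, 0.703, 0.711, 0.0]
wrist_force: [0.2, -0.8, -0.7]
finger_gap: 0.0797
grip_force: 0.0
```

Emit:
jog_arm:
  gripper: [1,1,1,1,1,1,1,1]
  offset:
    - [0,0,0]
    - [0,0,1]
    - [0,0,4]
    - [0,0,10]
    - [0,0,16]
    - [0,0,22]
    - [0,0,28]
    - [0,0,33]
  twist: [0,0,0,0,0,0,0,0]

```text
clock: 8.25
tcp_pos: [0.4495, 0.165, 0.3369]
orientation: [0.001, 0.703, 0.711, 0.001]
wrist_force: [1.7, -0.2, -0.4]
finger_gap: 0.0855
grip_force: 0.0
```

```bash
python3 look.py w3
python3 - <<'E'
from meas import *
m=(abs(z-.033)<.006)&(hsv[...,0]>35)&(hsv[...,0]<90)&(abs(P[...,0]-.45)<.05)&(abs(P[...,1]-.165)<.05)
vv,uu=np.nonzero(m);print(len(uu),uu.mean(),vv.mean())
top("tin",int(uu.mean()),int(vv.mean()),50,.033)
v,u=np.nonzero((abs(z-.044)<.006)&(abs(P[...,0]-.4545)<.06)&(abs(P[...,1]-.06)<.08))
top("box",int(u.mean()),int(v.mean()),90,.044)
v,u=np.nonzero((abs(z-.031)<.004)&(abs(P[...,0]-.6235)<.05)&(abs(P[...,1]-.076)<.05))
if len(u): top("tape",int(u.mean()),int(v.mean()),50,.031)
E
```

```text
[0.4514 0.1653 0.343 ] [ 0.18  0.11  0.06  1.51 -0.    1.74] t 8.3 yaw 90.71
2161 280.3475242943082 156.86302637667745
tin 2317 circ [450.8 168.   32.9] rect [451.1 167.7] [63.7 64.9] 0.7 z 0.0312
box 4813 circ [453.5  56.5  65.5] rect [454.3  57.2] [ 76.2 110.9] 2.3 z 0.0434
tape 1900 circ [623.4  76.2  35.3] rect [622.7  76.1] [58.7 62. ] 0.7 z 0.0311
```

Emit:
jog_arm:
  gripper: [1,1,1,1,1,1,0.8,0.7]
  offset:
    - [-0.5,-1,5.5]
    - [-0.5,-7,6.8]
    - [-0.5,-13,6.8]
    - [-0.5,-19,6.8]
    - [-0.5,-25,6.8]
    - [-0.5,-31,6.8]
    - [0,-37,6.8]
    - [0,-43,6.8]
  twist: [0,0,0,0,0,-5,-10,-15]

```text
clock: 9.3
tcp_pos: [0.4494, -0.2668, 0.4018]
orientation: [0.0, 0.79, 0.612, 0.0]
wrist_force: [0.8, 0.3, 0.3]
finger_gap: 0.0598
grip_force: 0.0
```

Emit:
jog_arm:
  gripper: [0.7,0.7,0.7,0.7,0.7,0.7,0.7,0.7]
  offset:
    - [2,-5,0]
    - [5,-10,-1]
    - [8,-15.4,-4]
    - [9,-15.4,-10]
    - [9,-15.4,-16]
    - [9,-15.4,-20]
    - [9,-15.4,-22]
    - [9,-15.4,-22]
  twist: [-5,-10,-10,-10,-10,-10,-10,-10]

```text
clock: 10.3
tcp_pos: [0.5387, -0.418, 0.1794]
orientation: [-0.002, 0.84, 0.543, -0.0]
wrist_force: [-0.6, 0.3, 1.7]
finger_gap: 0.0596
grip_force: 0.0
```

```bash
python3 look.py w4
python3 - <<'E'
from meas import *
for n,a in dict(wax=(.539,-.419,.019),brown=(.4775,-.334,.056),black=(.377,-.340,.063)).items():
    m=(abs(z-a[2])<.006)&(abs(P[...,0]-a[0])<.035)&(abs(P[...,1]-a[1])<.035)
    v,u=np.nonzero(m)
    if len(u): top(n,int(u.mean()),int(v.mean()),45,a[2])
E
```

```text
[ 0.5394 -0.4187  0.1813] [-0.78  0.55  0.28  1.3   0.    1.22] t 10.35 yaw 65.71
wax 1919 circ [ 541.1 -418.9   25.6] rect [ 540.9 -419.8] [46.2 31.4] 66.7 z 0.0172
brown 2450 circ [ 478.8 -334.4   19.5] rect [ 478.9 -334.4] [38.1 38.1] 58.0 z 0.0542Traceback (most recent call last):
  File "<stdin>", line 5, in <module>
  File "meas.py", line 6, in top
    k=cv2.connectedComponentsWithStats(m.astype(np.uint8));i=1+np.argmax(k[2][1:,4]);vv,uu=np.nonzero(k[1]==i)
                                                               ~~~~~~~~~^^^^^^^^^^^^
    return _wrapfunc(a, 'argmax', axis=axis, out=out, **kwds)
    return bound(*args, **kwds)
ValueError: attempt to get argmax of an empty sequence
```

Emit:
jog_arm:
  gripper: [0.7,0.7,0.7,0.7,0.7,0.7,0.7,0.7]
  offset:
    - [0,0,-4]
    - [0,0,-9]
    - [0,0,-13]
    - [0,0,-15.5]
    - [0,0,-16.8]
    - [0,0,-17.5]
    - [0,0,-17.7]
    - [0,0,-17.7]
  twist: [0,0,0,0,0,0,0,0]

```text
clock: 11.35
tcp_pos: [0.5404, -0.4196, 0.0054]
orientation: [0.001, 0.84, 0.543, 0.0]
wrist_force: [0.9, -0.6, -0.3]
finger_gap: 0.0598
grip_force: 0.0
```

Emit:
jog_arm:
  gripper: [0.1,0.1,0.1,0.1,0.1,0.1,0.1,0.1]
  offset:
    - [0,0,0]
    - [0,0,0]
    - [0,0,0]
    - [0,0,0]
    - [0,0,1]
    - [0,0,3]
    - [0,0,6]
    - [0,0,10]
  twist: [0,0,0,0,0,0,0,0]
  squeeze: 30

```text
clock: 12.35
tcp_pos: [0.5389, -0.4181, 0.104]
orientation: [-0.002, 0.84, 0.543, -0.0]
wrist_force: [0.2, 1.1, -2.0]
finger_gap: 0.0313
grip_force: 30.6
```

Emit:
jog_arm:
  gripper: [0.1,0.1,0.1,0.1,0.1,0.1,0.1,0.1]
  offset:
    - [-1.5,0,5.5]
    - [-3,0,11]
    - [-4.5,0.5,16.5]
    - [-6.5,1,22]
    - [-8.5,3,27]
    - [-9.5,8,30]
    - [-9.5,14,30]
    - [-9.5,20,30]
  twist: [0,0,3,6,10,14,18,24]

```text
clock: 13.35
tcp_pos: [0.4443, -0.2175, 0.4049]
orientation: [0.0, 0.708, 0.706, 0.0]
wrist_force: [1.5, -0.0, -0.8]
finger_gap: 0.0312
grip_force: 30.6
```

Emit:
jog_arm:
  gripper: [0.1,0.1,0.1,0.1,0.1,0.1,0.1,0.1]
  offset:
    - [0,6,0]
    - [0,12,0]
    - [0,18,0]
    - [0,24,0]
    - [0.2,30,0]
    - [0.4,35,0]
    - [0.6,38,-2]
    - [0.6,38.5,-6]
  twist: [0,0,0,0,0,0,0,0]

```text
clock: 14.35
tcp_pos: [0.4512, 0.1682, 0.3449]
orientation: [0.001, 0.708, 0.707, 0.001]
wrist_force: [0.4, -0.2, -0.3]
finger_gap: 0.0313
grip_force: 30.6
```

```bash
python3 look.py w5
python3 - <<'E'
from meas import *
m=(abs(z-.033)<.006)&(hsv[...,0]>35)&(hsv[...,0]<90)&(abs(P[...,0]-.45)<.05)&(abs(P[...,1]-.165)<.05)
vv,uu=np.nonzero(m);print(len(uu),uu.mean(),vv.mean())
if len(uu):
    q=plane(c,np.c_[uu,vv],.033)[:,:2];print(q.min(0),q.max(0))
s=env.get_state();t=s["tcp_pos"]
m=(hsv[...,0]>12)&(hsv[...,0]<30)&(hsv[...,1]>120)&(np.linalg.norm(P-t,axis=-1)<.06)
v,u=np.nonzero(m);q=P[m]-t;print("wax px",len(u),u.mean(),v.mean(),np.round([np.percentile(q,2,0),np.percentile(q,98,0)],4).tolist())
E
```

```text
[0.448  0.1672 0.338 ] [0.19 0.12 0.06 1.52 0.   1.76] t 14.4 yaw 89.87
2073 278.81379643029425 158.50361794500725
[0.4192091  0.13524372] [0.48291787 0.20028356]
wax px 8139 280.4676250153582 296.2484334684851 [[-0.0115, -0.0184, 0.0075], [0.0182, 0.0233, 0.0202]]
```

View pics/w5.png

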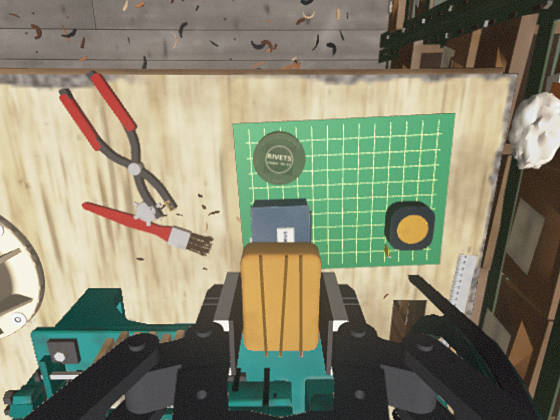

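The tin stands upright at (278,158), left of the box, and the wax is held square in the fingers at (280,296). I lower it onto the tin.

Emit:
jog_arm:
  gripper: [0.1,0.1,0.1,0.1,0.1,0.1,0.1,0.1]
  offset:
    - [0,-0.1,-5.5]
    - [0,-0.1,-11]
    - [0,-0.1,-16.5]
    - [0,-0.1,-21]
    - [0,-0.1,-24]
    - [0,-0.1,-25.5]
    - [0,-0.1,-26]
    - [0,-0.1,-26]
  twist: [0,0,0,0,0,0,0,0]

```text
clock: 15.4
tcp_pos: [0.4516, 0.165, 0.0852]
orientation: [0.0, 0.709, 0.705, 0.001]
wrist_force: [-0.4, 0.6, -0.1]
finger_gap: 0.0313
grip_force: 30.6
```

Emit:
jog_arm:
  gripper: [0.1,0.1,0.1,0.1,0.1,0.1,0.1,0.1]
  offset:
    - [0,0,-1]
    - [0,0,-2]
    - [0,0,-3]
    - [0,0,-3.7]
    - [0,0,-4.2]
    - [0,0,-4.5]
    - [0,0,-4.5]
    - [0,0,-4.5]
  twist: [0,0,0,0,0,0,0,0]

```text
clock: 16.4
tcp_pos: [0.451, 0.165, 0.0396]
orientation: [0.0, 0.709, 0.705, 0.0]
wrist_force: [0.7, 0.5, 0.0]
finger_gap: 0.0313
grip_force: 30.6
```

Emit:
jog_arm:
  gripper: [0.1,0.1,0.1,0.1,0.5,0.7,0.7,0.7]
  offset:
    - [0,0,-0.1]
    - [0,0,-0.2]
    - [0,0,-0.2]
    - [0,0,-0.2]
    - [0,0,-0.2]
    - [0,0,-0.2]
    - [0,0,-0.2]
    - [0,0,-0.2]
  twist: [0,0,0,0,0,0,0,0]

```text
clock: 17.4
tcp_pos: [0.4507, 0.1649, 0.0372]
orientation: [-0.0, 0.709, 0.705, -0.0]
wrist_force: [0.5, 0.0, -0.1]
finger_gap: 0.0596
grip_force: 0.0
```

Emit:
jog_arm:
  gripper: [0.7,0.7,0.7,0.8,1,1,1,1]
  offset:
    - [0,0,1]
    - [0,0,4]
    - [0,0,10]
    - [0,0,16]
    - [0,0,22]
    - [0,0,28]
    - [0,0,32]
    - [0,0,34]
  twist: [0,0,0,0,0,0,0,0]

```text
clock: 18.4
tcp_pos: [0.4511, 0.1651, 0.3809]
orientation: [0.001, 0.709, 0.705, 0.002]
wrist_force: [-0.3, 0.0, -0.9]
finger_gap: 0.0855
grip_force: 0.0
```

```bash
python3 look.py w6
python3 - <<'E'
from meas import *
q0=plane(c,[[280,158]],.033)
for n,f,a in(("wax",(hsv[...,0]>12)&(hsv[...,0]<30)&(hsv[...,1]>120),.051),("tin",(hsv[...,0]>35)&(hsv[...,0]<90),.033)):
    v,u=np.nonzero((abs(z-a)<.006)&f&(abs(P[...,0]-.45)<.05)&(abs(P[...,1]-.165)<.05))
    print(n,len(u)); top(n,int(u.mean()),int(v.mean()),50,a,f)
E
```

```text
[0.4515 0.1651 0.3824] [ 0.18  0.13  0.17  1.61 -0.    1.76] t 18.45 yaw 89.71
wax 875
wax 875 circ [451.8 165.7  25.5] rect [451.5 165.6] [44.4 30.8] 89.7 z 0.05
tin 997
tin 997 circ [451.2 167.9  32.9] rect [451.3 168.2] [64.7 64. ] 43.8 z 0.0312
```

Emit:
jog_arm:
  gripper: [1,1,1,1,1,1,0.8,0.75]
  offset:
    - [-1,-3,3]
    - [-2,-9,3]
    - [-3,-15,3]
    - [-3.5,-21,3]
    - [-4,-27,3]
    - [-4.5,-33,3]
    - [-5,-39,3]
    - [-5.5,-45,3]
  twist: [0,0,0,0,0,0,0,0]

```text
clock: 19.45
tcp_pos: [0.395, -0.2867, 0.4073]
orientation: [0.0, 0.709, 0.705, 0.0]
wrist_force: [1.6, 0.3, -0.0]
finger_gap: 0.0643
grip_force: 0.0
```

Emit:
jog_arm:
  gripper: [0.75,0.75,0.75,0.75,0.75,0.75,0.75,0.75]
  offset:
    - [-1,-4,-1]
    - [-1.8,-5.5,-5]
    - [-1.8,-5.5,-11]
    - [-1.8,-5.5,-16]
    - [-1.8,-5.5,-20]
    - [-1.8,-5.5,-22]
    - [-1.8,-5.5,-22]
    - [-1.8,-5.5,-22]
  twist: [0,0,0,0,0,0,0,0]

```text
clock: 20.45
tcp_pos: [0.3781, -0.3403, 0.1883]
orientation: [0.001, 0.709, 0.705, -0.0]
wrist_force: [0.3, 0.1, 0.1]
finger_gap: 0.0637
grip_force: 0.0
```

```bash
python3 look.py w7
python3 - <<'E'
from meas import *
for n,a in dict(brown=(.4775,-.334,.056),black=(.377,-.340,.063),cream=(.279,-.343,.046)).items():
    v,u=np.nonzero((abs(z-a[2])<.006)&(abs(P[...,0]-a[0])<.035)&(abs(P[...,1]-a[1])<.035))
    if len(u)>50: top(n,int(u.mean()),int(v.mean()),50,a[2])
E
```

```text
[ 0.3783 -0.3406  0.1887] [-0.89  0.2  -0.21  1.16  0.    0.68] t 20.5 yaw 89.71
brown 1991 circ [ 476.5 -333.5   19.6] rect [ 476.8 -333.3] [37.6 38.9] 5.0 z 0.0547
black 2410 circ [ 376.6 -339.8   21.3] rect [ 376.6 -339.7] [42.3 42. ] 89.7 z 0.0616
cream 1519 circ [ 279.2 -341.6   18. ] rect [ 279.2 -341.8] [35.2 34.6] 84.6 z 0.0445
```

Emit:
jog_arm:
  gripper: [0.75,0.75,0.75,0.75,0.75,0.75,0.75,0.3]
  offset:
    - [-0.1,0,-4]
    - [-0.1,0,-9]
    - [-0.1,0,-13]
    - [-0.1,0,-15.5]
    - [-0.1,0,-16.8]
    - [-0.1,0,-17.4]
    - [-0.1,0,-17.4]
    - [-0.1,0,-17.4]
  twist: [0,0,0,0,0,0,0,0]

```text
clock: 21.5
tcp_pos: [0.3774, -0.3408, 0.0144]
orientation: [0.001, 0.709, 0.705, -0.0]
wrist_force: [-0.1, 0.2, 0.4]
finger_gap: 0.0472
grip_force: 0.0
```

Emit:
jog_arm:
  gripper: [0.2,0.2,0.2,0.2,0.2,0.2,0.2,0.2]
  offset:
    - [0,0,0]
    - [0,0,0]
    - [0,0,0]
    - [0,0,1]
    - [0,0,4]
    - [0,0,10]
    - [0,0,16]
    - [0,0,22]
  twist: [0,0,0,0,0,0,0,0]
  squeeze: 30

```text
clock: 22.5
tcp_pos: [0.3765, -0.3396, 0.2358]
orientation: [0.0, 0.709, 0.705, 0.0]
wrist_force: [-0.4, -0.6, 0.3]
finger_gap: 0.0417
grip_force: 30.7
```

Emit:
jog_arm:
  gripper: [0.2,0.2,0.2,0.2,0.2,0.2,0.2,0.2]
  offset:
    - [0.5,0,6]
    - [1,0,12]
    - [1.5,2,17.5]
    - [2,8,18]
    - [2.5,14,18]
    - [3.5,20,18]
    - [4.5,26,18]
    - [5.5,32,18]
  twist: [0,0,0,0,0,0,0,0]

```text
clock: 23.5
tcp_pos: [0.4313, -0.0181, 0.4139]
orientation: [0.0, 0.709, 0.705, 0.0]
wrist_force: [1.6, -1.6, -1.6]
finger_gap: 0.0419
grip_force: 30.6
```

Emit:
jog_arm:
  gripper: [0.2,0.2,0.2,0.2,0.2,0.2,0.2,0.2]
  offset:
    - [1,6,0]
    - [1.5,11.5,0]
    - [2,16,0]
    - [4,17,-2]
    - [6,17,-5]
    - [7,17,-8]
    - [7,17,-9]
    - [7,17,-9]
  twist: [0,0,0,0,0,0,0,0]

```text
clock: 24.5
tcp_pos: [0.501, 0.1499, 0.3235]
orientation: [-0.0, 0.709, 0.705, -0.0]
wrist_force: [-0.2, 0.1, -0.4]
finger_gap: 0.0421
grip_force: 30.7
```

```bash
python3 look.py w8
python3 - <<'E'
from meas import *
m=(z>.06)&(P[...,0]>.55)&(P[...,0]<.8)&(P[...,1]>.0)&(P[...,1]<.4)&(z<.6)
s=env.get_state();t=s["tcp_pos"];m&=np.linalg.norm(P[...,:2]-t[:2],axis=-1)>.09
H={}
for x,y,zz in P[m]: k=(round(x/.04)*.04,round(y/.05)*.05);H.setdefault(k,[]).append(zz)
print({(round(k[0],2),round(k[1],2)):(len(v),round(max(v),2)) for k,v in H.items() if len(v)>20})
v,u=np.nonzero((abs(z-.031)<.004)&(abs(P[...,0]-.6235)<.05)&(abs(P[...,1]-.076)<.05))
if len(u): top("tape",int(u.mean()),int(v.mean()),60,.031)
q=P[(np.linalg.norm(P-t-[0,0,.03],axis=-1)<.05)&(abs(P[...,0]-t[0])<.018)]-t
print("held",len(q),np.round([np.percentile(q,2,0),np.percentile(q,98,0)],4).tolist())
E
```

```text
[0.5014 0.1499 0.3244] [0.14 0.2  0.13 1.49 0.   1.71] t 24.55 yaw 89.71
{(0.76, 0.25): (431, np.float64(0.07)), (0.76, 0.2): (2210, np.float64(0.11)), (0.72, 0.2): (186, np.float64(0.07)), (0.76, 0.15): (2147, np.float64(0.13)), (0.76, 0.1): (2648, np.float64(0.15)), (0.76, 0.05): (3142, np.float64(0.16)), (0.76, 0.0): (1545, np.float64(0.17)), (0.64, 0.0): (1419, np.float64(0.25))}
tape 2057 circ [623.9  76.2  35.1] rect [623.4  76.1] [58.2 62.8] 1.0 z 0.0309
held 18754 [[-0.0172, -0.0149, -0.0128], [0.0171, 0.0207, 0.073]]
```

View pics/w8.png

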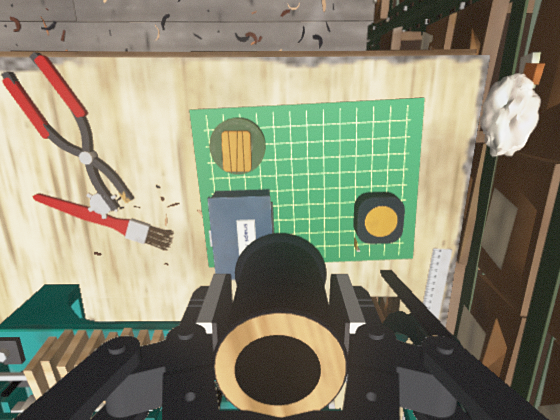

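The wax sits flat in the middle of the tin at (237,148), and the tape is at (380,218). The black spool is held upright. Now I take it to the left of the tape.

Emit:
jog_arm:
  gripper: [0.2,0.2,0.2,0.2,0.2,0.2,0.2,0.2]
  offset:
    - [5,0,-2]
    - [10,-0.2,-5]
    - [11.9,-0.2,-10]
    - [11.9,-0.2,-15]
    - [11.9,-0.2,-20]
    - [11.9,-0.2,-24]
    - [11.9,-0.2,-26]
    - [11.9,-0.2,-26]
  twist: [0,0,0,0,0,0,0,0]

```text
clock: 25.55
tcp_pos: [0.6202, 0.1478, 0.063]
orientation: [-0.001, 0.709, 0.705, -0.001]
wrist_force: [0.1, -0.0, -0.1]
finger_gap: 0.0419
grip_force: 30.9
```

Emit:
jog_arm:
  gripper: [0.2,0.2,0.2,0.2,0.2,0.2,0.2,0.2]
  offset:
    - [0,0,-1.2]
    - [0,0,-2.4]
    - [0,0,-3.4]
    - [0,0,-4]
    - [0,0,-4.4]
    - [0,0,-4.6]
    - [0,0,-4.6]
    - [0,0,-4.6]
  twist: [0,0,0,0,0,0,0,0]

```text
clock: 26.55
tcp_pos: [0.6211, 0.148, 0.0175]
orientation: [0.0, 0.709, 0.705, 0.0]
wrist_force: [-0.4, -0.2, 0.4]
finger_gap: 0.0419
grip_force: 30.9
```

Emit:
jog_arm:
  gripper: [0.35,0.5,0.65,0.75,0.8,0.8,0.8,0.8]
  offset:
    - [0,0,0]
    - [0,0,0]
    - [0,0,0]
    - [0,0,0]
    - [0,0,0]
    - [0,0,2]
    - [0,0,6]
    - [0,0,11]
  twist: [0,0,0,0,0,0,0,0]

```text
clock: 27.55
tcp_pos: [0.6198, 0.1478, 0.1272]
orientation: [-0.001, 0.709, 0.705, -0.001]
wrist_force: [1.1, -0.0, -0.7]
finger_gap: 0.0682
grip_force: 0.0
```

Emit:
jog_arm:
  gripper: [0.8,0.8,0.8,0.8,0.8,0.8,0.8,0.8]
  offset:
    - [0,0,6]
    - [-3,0,11]
    - [-7,0,15]
    - [-11,0,19]
    - [-15,0,23]
    - [-18,0,27]
    - [-19,-1,28.5]
    - [-19,-1,28.5]
  twist: [0,0,0,0,0,0,0,0]

```text
clock: 28.55
tcp_pos: [0.4312, 0.1375, 0.4132]
orientation: [0.001, 0.709, 0.705, 0.001]
wrist_force: [0.6, 0.3, -0.1]
finger_gap: 0.0685
grip_force: 0.0
```

```bash
python3 look.py w9
python3 - <<'E'
from meas import *
v,u=np.nonzero((abs(z-.065)<.006)&(abs(P[...,0]-.6205)<.05)&(abs(P[...,1]-.15)<.05))
print(len(u))
if len(u): top("black",int(u.mean()),int(v.mean()),60,.065)
E
```

```text
[0.4315 0.1376 0.4117] [ 0.13  0.09  0.2   1.69 -0.    1.71] t 28.6 yaw 89.66
867
black 867 circ [620.7 149.4  21.9] rect [620.7 149. ] [42. 42.] 47.8 z 0.0647
```

Run:
```python
from meas import *
hs=(z>.06)&(P[...,0]>.44)&(P[...,0]<.68)&(P[...,1]>-.12)&(P[...,1]<.1)&(z<.36)
H={}
for x,y,zz in P[hs]: H.setdefault((int(x/.04)*4,int(np.floor(y/.02))*2),[]).append(zz)
for k in sorted(H): 
    if len(H[k])>8: print(k,len(H[k]),round(min(H[k]),2),round(max(H[k]),2),end="; ")
```

```text
(44, -12) 408 0.12 0.24; (44, -10) 978 0.12 0.26; (44, -8) 1594 0.12 0.23; (44, -6) 397 0.12 0.12; (44, -4) 668 0.06 0.12; (44, -2) 132 0.11 0.12; (48, -12) 666 0.12 0.25; (48, -10) 1598 0.12 0.24; (48, -8) 1568 0.12 0.22; (48, -6) 388 0.12 0.12; (48, -4) 719 0.06 0.12; (48, -2) 149 0.11 0.12; (52, -12) 103 0.24 0.25; (52, -10) 690 0.11 0.24; (52, -8) 725 0.12 0.22; (52, -6) 173 0.12 0.12; (52, -4) 233 0.06 0.12; (52, -2) 73 0.11 0.12; (60, -12) 13 0.06 0.06; (60, -10) 64 0.06 0.07; (60, -8) 141 0.06 0.2; (60, -6) 183 0.06 0.2; (60, -4) 227 0.07 0.25; (60, -2) 1022 0.06 0.28; (60, 0) 1493 0.06 0.27; (60, 2) 53 0.17 0.21; (64, -12) 159 0.06 0.13; (64, -10) 285 0.06 0.19; (64, -8) 230 0.07 0.2; (64, -6) 222 0.08 0.2; (64, -4) 181 0.1 0.29; (64, -2) 619 0.19 0.29; (64, 0) 1208 0.06 0.27; (64, 2) 212 0.17 0.21;
```

Emit:
jog_arm:
  gripper: [0.8,0.8,0.8,0.8,0.8,0.75,0.7,0.7]
  offset:
    - [0,-5,0]
    - [0,-11,0]
    - [0,-17,0]
    - [0,-23,0]
    - [0,-29,0]
    - [0,-35,0]
    - [1,-41,0]
    - [3,-46,0]
  twist: [0,0,0,0,0,0,0,0]

```text
clock: 29.6
tcp_pos: [0.4607, -0.3253, 0.4095]
orientation: [-0.002, 0.71, 0.704, -0.0]
wrist_force: [0.4, 0.5, 0.3]
finger_gap: 0.0597
grip_force: 0.0
```

Emit:
jog_arm:
  gripper: [0.7,0.7,0.7,0.7,0.7,0.7,0.7,0.7]
  offset:
    - [1.6,-1.2,-3]
    - [1.6,-1.2,-9]
    - [1.6,-1.2,-15]
    - [1.6,-1.2,-20]
    - [1.6,-1.2,-22]
    - [1.6,-1.2,-23]
    - [1.6,-1.2,-23]
    - [1.6,-1.2,-23]
  twist: [0,0,0,0,0,0,0,0]

```text
clock: 30.6
tcp_pos: [0.4774, -0.3347, 0.1831]
orientation: [0.001, 0.709, 0.705, 0.0]
wrist_force: [0.1, -0.1, 0.8]
finger_gap: 0.0598
grip_force: 0.0
```

```bash
python3 look.py w10
python3 - <<'E'
from meas import *
for n,a in dict(brown=(.4775,-.334,.056),cream=(.279,-.343,.046)).items():
    v,u=np.nonzero((abs(z-a[2])<.006)&(abs(P[...,0]-a[0])<.035)&(abs(P[...,1]-a[1])<.035))
    if len(u)>50: top(n,int(u.mean()),int(v.mean()),50,a[2])
E
```

```text
[ 0.4775 -0.3347  0.1834] [-0.75  0.34 -0.03  1.2   0.    0.83] t 30.65 yaw 89.71
brown 1963 circ [ 477.8 -333.8   19.3] rect [ 477.7 -333.9] [38.1 37.6] 45.1 z 0.0546Traceback (most recent call last):
  File "<stdin>", line 4, in <module>
  File "meas.py", line 6, in top
    k=cv2.connectedComponentsWithStats(m.astype(np.uint8));i=1+np.argmax(k[2][1:,4]);vv,uu=np.nonzero(k[1]==i)
                                                               ~~~~~~~~~^^^^^^^^^^^^
    return _wrapfunc(a, 'argmax', axis=axis, out=out, **kwds)
    return bound(*args, **kwds)
ValueError: attempt to get argmax of an empty sequence
```

Emit:
jog_arm:
  gripper: [0.7,0.7,0.7,0.7,0.7,0.7,0.7,0.3]
  offset:
    - [0,0.1,-4]
    - [0,0.1,-9]
    - [0,0.1,-13]
    - [0,0.1,-15.5]
    - [0,0.1,-16.6]
    - [0,0.1,-17.1]
    - [0,0.1,-17.1]
    - [0,0.1,-17.1]
  twist: [0,0,0,0,0,0,0,0]

```text
clock: 31.65
tcp_pos: [0.4775, -0.3337, 0.0125]
orientation: [0.001, 0.709, 0.705, 0.0]
wrist_force: [-0.1, -0.2, 0.0]
finger_gap: 0.0432
grip_force: 0.0
```

Emit:
jog_arm:
  gripper: [0.2,0.2,0.2,0.2,0.2,0.2,0.2,0.2]
  offset:
    - [0,0,0]
    - [0,0,0]
    - [0,0,0]
    - [0,0,1]
    - [0,0,4]
    - [0,0,10]
    - [0,0,16]
    - [0,0,22]
  twist: [0,0,0,0,0,0,0,0]
  squeeze: 30

```text
clock: 32.65
tcp_pos: [0.4765, -0.3327, 0.2337]
orientation: [0.0, 0.709, 0.705, 0.0]
wrist_force: [-0.4, -0.7, -1.0]
finger_gap: 0.0383
grip_force: 30.3
```

Emit:
jog_arm:
  gripper: [0.2,0.2,0.2,0.2,0.2,0.2,0.2,0.2]
  offset:
    - [-0.5,0,6]
    - [-1,0,12]
    - [-2,2,17.5]
    - [-3,8,19]
    - [-3.5,14,19]
    - [-3.5,20,19]
    - [-3.5,26,19]
    - [-3.5,32,19]
  twist: [0,0,0,5,15,25,35,45]

```text
clock: 33.65
tcp_pos: [0.441, -0.0111, 0.4218]
orientation: [0.0, 0.383, 0.924, 0.0]
wrist_force: [1.4, 0.5, -1.4]
finger_gap: 0.038
grip_force: 30.3
```

Emit:
jog_arm:
  gripper: [0.2,0.2,0.2,0.2,0.2,0.2,0.2,0.2]
  offset:
    - [0,5,0]
    - [2,8,0]
    - [5,8,0]
    - [8,8,0]
    - [9.5,8,-1]
    - [9.5,8,-4]
    - [9.5,8,-7]
    - [9.5,8,-7]
  twist: [10,20,30,40,46,46,46,46]

```text
clock: 34.65
tcp_pos: [0.5352, 0.067, 0.3494]
orientation: [-0.003, -0.006, 1.0, 0.0]
wrist_force: [-0.5, 0.3, -1.1]
finger_gap: 0.0381
grip_force: 30.4
```

```bash
python3 look.py w11
python3 - <<'E'
from meas import *
for n,a in dict(box=(.4545,.057,.044,.08),tape=(.6235,.076,.031,.05)).items():
    v,u=np.nonzero((abs(z-a[2])<.005)&(abs(P[...,0]-a[0])<a[3])&(abs(P[...,1]-a[1])<a[3]));print(n,len(u))
    if len(u)>50: top(n,int(u.mean()),int(v.mean()),80,a[2])
E
```

```text
[0.5359 0.067  0.3512] [-0.02  0.24  0.24  1.57  0.   -0.04] t 34.7 yaw 180.71
box 6733
box 6733 circ [453.   56.7  65. ] rect [454.1  56.5] [ 75.7 108.7] 1.9 z 0.043
tape 1651
tape 1663 circ [623.4  75.   34.9] rect [622.1  74.8] [55.9 60.8] 0.8 z 0.0309
```

View pics/w11.png

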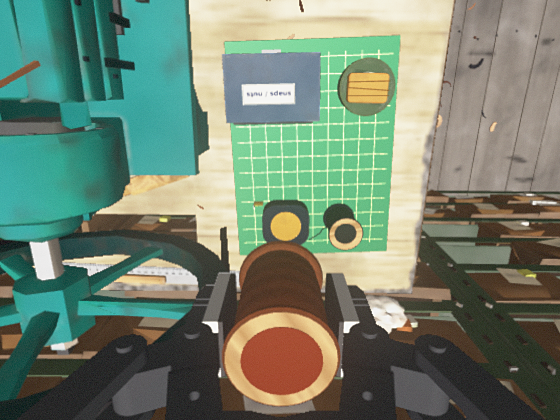

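From this side, the box is at (272,87), the tin with the wax at (367,87), the tape at (285,225) and the black spool at (343,230), all standing well. The brown spool is held upright. I lower it to the midpoint.

Emit:
jog_arm:
  gripper: [0.2,0.2,0.2,0.2,0.2,0.2,0.2,0.2]
  offset:
    - [0.2,-0.2,-5]
    - [0.2,-0.2,-11]
    - [0.2,-0.2,-16]
    - [0.2,-0.2,-21]
    - [0.2,-0.2,-25]
    - [0.2,-0.2,-28]
    - [0.2,-0.2,-29]
    - [0.2,-0.2,-29]
  twist: [0,0,0,0,0,0,0,0]

```text
clock: 35.7
tcp_pos: [0.5397, 0.0649, 0.0623]
orientation: [0.001, -0.006, 1.0, 0.0]
wrist_force: [0.3, -0.5, -0.5]
finger_gap: 0.038
grip_force: 30.4
```

Emit:
jog_arm:
  gripper: [0.2,0.2,0.2,0.2,0.2,0.2,0.2,0.2]
  offset:
    - [0,0,-1.2]
    - [0,0,-2.4]
    - [0,0,-3.4]
    - [0,0,-4]
    - [0,0,-4.4]
    - [0,0,-4.6]
    - [0,0,-4.6]
    - [0,0,-4.6]
  twist: [0,0,0,0,0,0,0,0]

```text
clock: 36.7
tcp_pos: [0.539, 0.065, 0.0157]
orientation: [0.0, -0.006, 1.0, 0.0]
wrist_force: [-0.4, 0.8, 1.7]
finger_gap: 0.0376
grip_force: 30.6
```

Emit:
jog_arm:
  gripper: [0.35,0.5,0.6,0.65,0.65,0.65,0.65,0.65]
  offset:
    - [0,0,0]
    - [0,0,0]
    - [0,0,0]
    - [0,0,0]
    - [0,0,0]
    - [0,0,2]
    - [0,0,6]
    - [0,0,11]
  twist: [0,0,0,0,0,0,0,0]

```text
clock: 37.7
tcp_pos: [0.5378, 0.065, 0.1254]
orientation: [-0.001, -0.006, 1.0, 0.0]
wrist_force: [1.6, 0.4, -0.0]
finger_gap: 0.0553
grip_force: 0.0
```

Emit:
jog_arm:
  gripper: [0.65,0.65,0.65,0.65,0.65,0.65,0.65,0.65]
  offset:
    - [0,0,6]
    - [0,0,12]
    - [0,0,18]
    - [0,0,24]
    - [0,0,28]
    - [0,0,29]
    - [0,0,29]
    - [0,0,29]
  twist: [0,0,0,0,0,0,0,0]

```text
clock: 38.7
tcp_pos: [0.5384, 0.065, 0.4134]
orientation: [-0.002, -0.006, 1.0, 0.0]
wrist_force: [-0.6, 0.2, -0.4]
finger_gap: 0.0555
grip_force: 0.0
```

```bash
python3 look.py w12
python3 - <<'E'
from meas import *
for n,a in dict(brown=(.5385,.065,.058,.04),black=(.6207,.149,.065,.04),wax=(.451,.166,.051,.03),box=(.4545,.057,.044,.08),tape=(.6235,.076,.031,.05)).items():
    v,u=np.nonzero((abs(z-a[2])<.005)&(abs(P[...,0]-a[0])<a[3])&(abs(P[...,1]-a[1])<a[3]));print(n,len(u))
    if len(u)>50: top(n,int(u.mean()),int(v.mean()),65,a[2])
E
```

```text
[0.5383 0.0649 0.4134] [-0.03  0.28  0.45  1.74  0.   -0.04] t 38.75 yaw 180.71
brown 683
brown 683 circ [540.5  65.4  19.9] rect [540.9  64.9] [38.7 37.4] 0.8 z 0.0578
black 709
black 709 circ [621.3 148.2  21.4] rect [621.2 147.8] [41.  41.8] 0.8 z 0.0647
wax 900
wax 910 circ [451.6 163.1  25.4] rect [451.1 163.7] [31.1 45.3] 0.6 z 0.0496
box 5202
box 5201 circ [453.1  56.6  65. ] rect [454.2  56.3] [ 75.7 108.5] 1.9 z 0.0429
tape 1456
tape 1458 circ [623.4  75.4  34.9] rect [623.8  75.5] [57.2 60.8] 0.8 z 0.0309
```

View pics/w12.png

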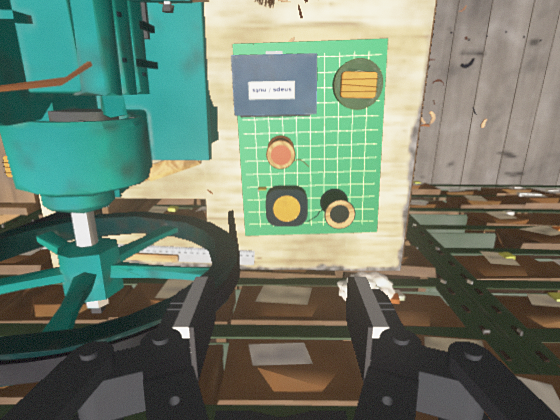

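Every item is in place, upright and within tolerance: brown spool at (281,153), black spool at (339,213), and wax on the tin at (360,85). The gripper is clear, so I hand in.

```bash
python3 -c "
from workcell import env
print(env.hand_in())"
```

```text
the job is handed in; nothing more can be done
None
```

I set out the kit and handed it in at about 39 s on the robot's clock. By my last camera measurements the tin, wax, black spool and brown spool were all in their places within tolerance; the cream spool was never touched, but I did not measure it again after the brown spool was picked, and the hand-in gave no verdict.

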